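Fetch the dental cast from behind the bottle

TASK

In the grey two-lane rack a plaster dental cast stands behind one of the two bottles (a silicone mould stands behind the other). Move the bottle that stands in front of the cast aside, lift the cast out and set it down gently, teeth up and flat on the bottom near the middle of the white case pan, then stand that same bottle upright again where it stood at the front of its lane. Leave the mould, the other bottle, the paper cup and the jar where they are, and do not tip anything over.

Things in the scene. Friction and masses are not known exactly. Their poses are not given: they have to be found in the camera images.
- rack: Grey plastic rack fixed to the worktop, 177 x 200 mm, open on top, two parallel straight lanes. Origin: centre of its underside; x runs along the lanes from the front end (robot side) to the rear, y to the left lane, z up. Base 6 mm thick, side walls 6 mm thick and 46 mm high over the worktop, lips 18 mm high across the lane ends. A bottle stands at about x = -47 mm in each lane.
- lane_left (a point): Middle of the left lane's floor (6 mm over the worktop). The lane is 80 mm wide, 165 mm long inside. The cast or mould stands about 10 mm to the rear of this point, 5 to 10 mm behind the bottle, with about 45 mm free behind it.
- lane_right (a point): The same for the right lane, 104 mm to the right (rack -y) of the left one.
- bottle_left: White squeeze bottle with a thin needle on top, in the front of the left (+y) lane; round body 47 mm in diameter, straight up to 72 mm, then tapering to the neck (24 mm at 100 to 122 mm), needle to 148 mm; about 0.14 kg. Origin: centre of its underside, z up; its foot is slightly uneven, so it may lean by 0.05 rad.
- bottle_right: The same kind of bottle, in the front of the right (-y) lane. Origin: centre of its underside, z up.
- cast: Tan plaster dental cast (horseshoe row of teeth on a flat base), 52 mm along its x, 67 mm along its y, 26 mm high; the base is a 10 mm slab of full size, the teeth stand on it. It stands teeth up behind one of the bottles, its x along the lane (to be gripped along its x, across the base). About 0.09 kg. Origin: centre of its underside, z up through the teeth.
- mould: Pale blue silicone mould, a flat rounded ring-like block 56 x 69 x 18 mm, behind the other bottle. Origin: centre of its underside. To be left alone.
- pan: White shallow open case pan fixed to the worktop, 180 mm (its x) by 150 mm (its y), walls 4 mm thick and 24 mm high with a 3 mm rounded rim, floor 4 mm above the worktop; a small flange at each x end. Origin: centre of its underside.
- cup: Teal paper cup, 84 mm across, 99 mm high, upright; a bystander. Origin: centre of its underside.
- jar: Small white screw-cap jar, 36 mm across, 43 mm high; a bystander. Origin: centre of its underside.
- bur_box: Wooden bur box fixed between rack and pan, never moves: in the world it covers x 0.41 to 0.61, y -0.24 to -0.045; box 40 mm high, open lid (x 0.41 to 0.48) leaning to the robot, 151 mm high. Carry things over or round it. The worktop in front of it at x 0.36 to 0.41, y -0.2 to 0.01 is always free; nearer the robot lie a tube and a burner (118 mm high, at x 0.30, y 0.14).
Things that resemble listed ones, but are neither listed nor needed, are in the scene too. Of the things shaped like the cast, the tan one is meant.

How it is judged:
By the outcome, as a careful person would: the job done as asked, in the order asked, and still so for the second after the job is handed in, with the robot touching nothing.
It also fails if it takes over 72 s, if anything falls off the work surface, if the arm or the gripper's body presses on something with over 40 N, if the wrist force passes 120 N, or if a joint passes its speed limit or range.

ROBOT

A 7-joint arm with a two-finger parallel gripper is mounted at the origin on a cart in front of the work surface, level with it; the furniture and walls round the work are solid. World frame = base frame: x ahead of the robot, y to its left, z up, the work surface at z = 0. Lengths are in m, angles in rad, forces in N, time in s.
With the tool pointing down it reaches from about 0.425 to 0.875 m from the base axis. Payload 4.7 kg.
Tool frame: the origin (TCP) lies between the finger pads; the fingertips stand 17 mm ahead of it and the grasp point (between the pads) lies 2 mm behind it; z points along the fingers, y is the line along which they close (so a half turn about z gives the same grasp; the last joint's range is limited). The gripper opens to 87 mm and grips with 3 to 60 N. Pads are 19 mm wide; open, the fingers measure 117 mm over their backs; the gripper's body (75 mm by 190 mm) begins 51 mm behind the grasp point.
Start: joints at [1.309, 0.321, -0.07, 1.45, 0.023, 1.371, -0.057], TCP at [0.177, -0.625, 0.24] pointing down, gripper open.
Joint ranges: [-2.86, 2.86], [-0.3, 2.09], [-1.38, 1.24], [0.06, 2.45], [-1.56, 4.7], [0.09, 2.05], [-2.69, 2.69]. Speed limits (rad/s): [2.57, 2.57, 3.14, 3.14, 3.14, 3.14, 3.14].

INTERFACE

Orientations are given as a unit quaternion [w, x, y, z].
In Python, from station import * gives the robot as it stands. Calls block until the motion is done:
- move_to(position, orientation): joint-space move of the TCP to a pose.
- movel(position, rot=None, rate=0.15, stop_force=None): straight line of the TCP; rot=None keeps the orientation; rate is the mean speed in m/s. With stop_force (N) it stops when the force on the tool has changed by that much, and returns True; else False.
- movej(angles): joint-space move.
- ungrasp() and gripper_close(grasp_force=None): open the fingers fully, or close them until they stop; grasp_force is the grip in N (None keeps the last).
- hold(seconds).
- ik(position, orientation): joint angles nearest the present ones, or None.
- read_state(): the state.
- read_camera(name): name is "scene" or "top"; returns a dict with "pixels" (384x512x3 uint8, red, green, blue), "z_map" (384x512 float32, m along the optical axis (not along the pixel's ray), 0 where there is no reading), "fx", "fy", "cx", "cy" (pixels), "eye" and "rotation" of the camera in the world. Camera axes: x right, y down, z forward; pixel columns grow to the right and rows downward; lengths in m; the calibration is good to about 2 mm. A picture is of the moment at which its call begins.
A pose or a line that the arm cannot do raises Unreachable and nothing moves.
- hand_in(): hands the job in; it is judged then, once.
Trained networks look in a picture, given as the dict that the camera call returned (one of the last four; its "shot" number tells which), for a name from the list of things; names that differ only in an ending like _2 or _b are one class to them, and where a whole thing is asked for, a point or a joint stands for the part that bears it (a point fixed in the world has none). Each returns a list of dicts, best first, with "score" (0 to 1); they miss things now and then, are a little off and sometimes report something else, mostly with a low value. They report only what shows in the picture. A call takes as long as a camera call. They do not tell look-alikes from the thing itself.
- look_for(picture, label): "location" ([x, y, z] in m, in world coordinates, good to about 4 mm: the middle of the surface that is visible of it).
- trace(picture, label): "pixels" (384x512 bool, what is visible of it).
- spot_point(picture, label): "location" ([x, y, z] in m, in world coordinates, good to about 4 mm: a listed point, or the origin of a listed thing).
The state is a dict: "time": time; "q": joint angles; "dq": joint speeds; "tau": joint torques, N m; "ee_pos": TCP position; "orientation": TCP orientation; "contact_force": force on the tool from outside, world axes, zero at the start; "moment": the same for the moment, N m; "finger_gap": opening from 0.0 (shut) to 1.0 (fully open); "grasp_force": force on a finger pad.
Only numpy, scipy, OpenCV 4.12 (cv2) and the standard library are available. Lean on these libraries where they do the work, as an engineer would, in place of code of your own. Each camera call takes 0.05 s, during which the arm holds its last target. There are 200 camera calls.

## Working session

There is one attempt and no reset: what is moved stays moved. The work goes in short steps, each a Python script; the robot and the scene stay as the last script left them, time stands still between calls to the robot, and variables do not carry over. Pictures are saved under pics/ and viewed, at most 10 in all, crops included, and the job is handed in when it is done.

```bash
mkdir -p pics; ls; cat > h.py <<'E'
import numpy as np, cv2
from station import *
def cloud(p):
    z=p["z_map"]; v,u=np.mgrid[:z.shape[0],:z.shape[1]]
    c=np.dstack([(u-p["cx"])/p["fx"]*z,(v-p["cy"])/p["fy"]*z,z])
    w=c@np.array(p["rotation"]).T+np.array(p["eye"]); w[z==0]=np.nan
    return w
def save(n,im,s=1):
    cv2.imwrite("pics/"+n,cv2.resize(im[:,:,::-1],None,fx=s,fy=s,interpolation=cv2.INTER_CUBIC))
E
python3 - <<'E'
from h import *
S=read_camera("scene");T=read_camera("top")
save("scene.png",S["pixels"],1.5);save("top.png",T["pixels"],1.5)
for n,p in(("scene",S),("top",T)):
    print(n,np.round(p["eye"],3),np.round(p["rotation"],2).tolist(),p["fx"])
    for l in["rack","lane_left","lane_right","bottle_left","bottle_right","cast","mould","pan","cup","jar"]:
        print(l,[(np.round(d["location"],3).tolist(),round(d["score"],2)) for d in spot_point(p,l)][:4])
print(read_state()["time"],read_state()["orientation"])
E
```

```text
pics
scene [0.119 0.816 0.939] [0.1, -0.2, 0.89, -0.4] 492.2075650686684
rack [([0.574, 0.145, 0.001], 0.96)]
lane_left [([0.583, 0.199, 0.008], 0.58)]
lane_right [([0.566, 0.093, 0.004], 0.91)]
bottle_left [([0.533, 0.198, 0.004], 0.92)]
bottle_right [([0.525, 0.099, 0.006], 0.79), ([0.573, 0.143, -0.0], 0.43)]
cast [([0.591, 0.198, 0.004], 0.8)]
mould [([0.58, 0.092, 0.003], 0.62)]
pan [([0.475, -0.362, -0.002], 0.68), ([0.58, 0.093, 0.007], 0.22)]
cup [([0.698, -0.04, -0.0], 0.65)]
jar [([0.522, 0.098, 0.004], 0.34)]
top [ 0.4   -0.067  1.146] [-0.05, 0.71, -0.7, 0.05] 431.9166143622674
rack [([0.579, 0.149, 0.003], 0.8)]
lane_left [([0.58, 0.198, 0.01], 0.65)]
lane_right [([0.571, 0.094, 0.003], 0.67)]
bottle_left [([0.536, 0.201, 0.007], 0.6)]
bottle_right [([0.522, 0.097, 0.008], 0.71), ([0.59, 0.193, 0.008], 0.47)]
cast [([0.591, 0.194, 0.003], 0.72), ([0.408, 0.243, 0.001], 0.59)]
mould [([0.578, 0.091, 0.01], 0.82)]
pan [([0.481, -0.361, -0.002], 0.63)]
cup [([0.698, -0.041, 0.001], 0.76)]
jar []
1.1 [ 3.32893947e-05  9.90505999e-01  1.37469502e-01 -9.21470722e-06]
```

View pics/scene.png

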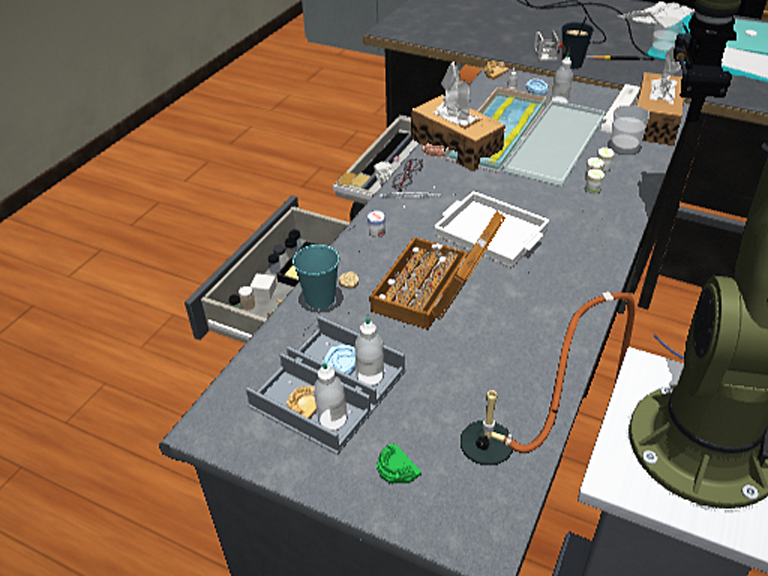

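View pics/top.png

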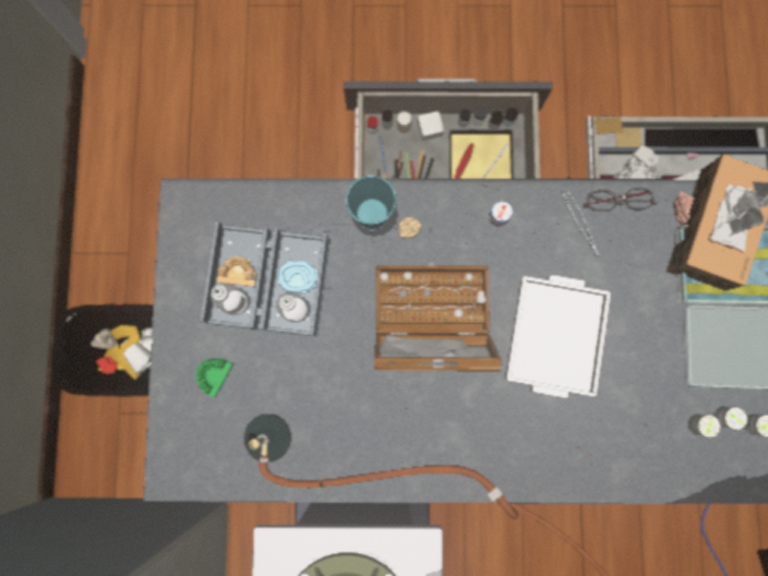

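Left lane in the top view: bottle at about (230,297), with a tan horseshoe behind it at (238,270). Right lane: pale blue mould at (298,277). The look-alikes are the green horseshoe at (212,376) and a small tan lump by the cup at (409,228). The tan one in the left lane fits the description, so I'll confirm it in a crop and measure.

```bash
cat > h.py <<'E'
import numpy as np, cv2
from station import *
from scipy.spatial.transform import Rotation as R
def cloud(p):
    z=p["z_map"]; v,u=np.mgrid[:z.shape[0],:z.shape[1]]
    c=np.dstack([(u-p["cx"])/p["fx"]*z,(v-p["cy"])/p["fy"]*z,z])
    q=np.array(p["rotation"])
    w=c@R.from_quat(q[[1,2,3,0]]).as_matrix().T+np.array(p["eye"]); w[z==0]=np.nan
    return w
def save(n,im,s=1):
    cv2.imwrite("pics/"+n,cv2.resize(im[:,:,::-1],None,fx=s,fy=s,interpolation=cv2.INTER_CUBIC))
def down(a): # tool down, closing line (tool y) at world angle a
    y=np.array([np.cos(a),np.sin(a),0]);z=np.array([0,0,-1.]);x=np.cross(y,z)
    q=R.from_matrix(np.c_[x,y,z]).as_quat(); return q[[3,0,1,2]]
def rect(P):
    (c,s,a)=cv2.minAreaRect((P[:,:2]*1000).astype(np.float32)); return np.round(c,1),np.round(s,1),round(a,2)
E
python3 - <<'E'
from h import *
T=read_camera("top");S=read_camera("scene")
save("crop.png",np.hstack([T["pixels"][140:230,125:225],S["pixels"][200:290,165:265]]),4)
for n,p in(("top",T),("scene",S)):
    W=cloud(p);X,Y,Z=W[...,0],W[...,1],W[...,2]
    def sel(x0,x1,y0,y1,z0,z1): return W[(X>x0)&(X<x1)&(Y>y0)&(Y<y1)&(Z>z0)&(Z<z1)]
    print(n,"floor z",np.nanmedian(sel(.36,.41,-.2,0,-.05,.05)[:,2]))
    print(" rack",rect(sel(.44,.72,.02,.28,.012,.05)))
    pn=sel(.35,.62,-.48,-.25,.012,.035);print(" pan",rect(pn),"floor",np.nanmedian(sel(.45,.5,-.38,-.34,-.02,.03)[:,2]))
    for l in["bottle_left","bottle_right","cast","mould","cup","jar"]:
        for d in trace(p,l)[:2]:
            m=d["pixels"];Q=W[m];Q=Q[np.isfinite(Q[:,2])]
            print(" ",l,round(d["score"],2),m.sum(),"rect",rect(Q),"z",np.round(np.percentile(Q[:,2],[5,50,98]),3), np.round([np.mean(np.nonzero(m)[1]),np.mean(np.nonzero(m)[0])]))
            if "bottle" in l:
                for lo,hi in((.02,.07),(.1,.122)):
                    B=Q[(Q[:,2]>lo)&(Q[:,2]<hi)]
                    if len(B)>5:
                        A=np.c_[2*B[:,:2],np.ones(len(B))];s=np.linalg.lstsq(A,(B[:,:2]**2).sum(1),rcond=None)[0]
                        print("    circ",lo,len(B),np.round(s[:2],4),round(float(np.sqrt(s[2]+s[0]**2+s[1]**2)),4),B[:,:2].mean(0).round(4))
E
```

```text
top floor z -0.0006928141011659505
 rack (array([575.7, 145.9]), array([196.7, 177.4]), 83.51)
 pan (array([ 477.5, -364. ]), array([154.7, 205.7]), 79.66) floor 0.003096578409781503
  bottle_left 0.69 384 rect (array([531.9, 202. ]), array([43.1, 50.7]), 55.68) z [0.028 0.09  0.129] [152. 199.]
    circ 0.02 98 [0.5355 0.2033] 0.0227 [0.5279 0.1872]
    circ 0.1 63 [0.5362 0.2049] 0.0104 [0.5347 0.2007]
  bottle_left 0.39 3643 rect (array([581.1, 151.8]), array([213.7, 187.5]), 83.73) z [0.003 0.008 0.048] [178. 184.]
    circ 0.02 1164 [0.5746 0.1487] 0.0838 [0.5747 0.1522]
  bottle_right 0.81 368 rect (array([523.5,  94.1]), array([42.2, 50.2]), 54.69) z [0.012 0.091 0.131] [195. 204.]
    circ 0.02 62 [0.5272 0.0979] 0.0254 [0.5119 0.0845]
    circ 0.1 68 [0.5268 0.0951] 0.0106 [0.5252 0.0936]
  cast 0.92 373 rect (array([590., 198.]), array([65. , 45.8]), 83.59) z [0.013 0.019 0.033] [158. 181.]
  cast 0.88 427 rect (array([407.9, 239.9]), array([48.5, 67.8]), 62.44) z [0.005 0.012 0.025] [142. 250.]
  mould 0.61 458 rect (array([581.9,  92.3]), array([56. , 68.4]), 1.36) z [0.0
[... 705 characters left out ...]
    circ 0.1 85 [0.5359 0.2102] 0.0091 [0.5327 0.2143]
  cast 0.94 528 rect (array([414.7, 237.8]), array([53.1, 76.1]), 58.03) z [0.006 0.013 0.026] [264. 310.]
  cast 0.85 306 rect (array([598.8, 198. ]), array([43.8, 77.7]), 36.59) z [0.013 0.02  0.032] [201. 267.]
  mould 0.64 299 rect (array([585.8,  92.6]), array([51.6, 72.1]), 38.0) z [0.014 0.02  0.025] [227. 238.]
  cup 0.78 996 rect (array([ 792.2, -167.7]), array([ 84.4, 408.2]), 35.14) z [0.015 0.069 0.1  ] [211. 182.]
  jar 0.57 139 rect (array([ 693.6, -264.5]), array([27.9, 40.1]), 26.32) z [0.007 0.035 0.046] [251. 148.]
  jar 0.26 1009 rect (array([698.7, -36.4]), array([81.2, 86.8]), 11.17) z [0.015 0.069 0.1  ] [211. 182.]
```

View pics/crop.png

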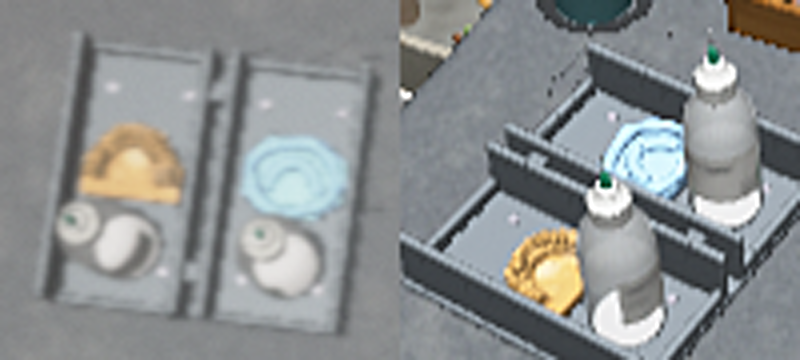

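The crop confirms it: the tan horseshoe cast stands behind the left bottle and the blue mould behind the right one. The body grip from above won't work because the needle would hit the palm, so I'll grip the neck. First I'll check reachability.

```bash
cat >> h.py <<'E'
ra,pa=np.radians(-6.6),np.radians(-10.2)
E
python3 - <<'E'
from h import *
for n,p,a in[("bot hi",(.536,.206,.33),ra),("bot",(.536,.206,.116),ra),("park hi",(.445,.07,.33),ra),("park",(.445,.07,.11),ra),("cast hi",(.592,.197,.33),ra),("cast",(.592,.197,.0255),ra),("pan hi",(.478,-.362,.25),pa),("pan",(.478,-.362,.024),pa)]:
    for k in(0,np.pi,np.pi/2,-np.pi/2):
        q=ik(p,down(a+k)); print(n,round(k,1),None if q is None else np.round(q,2))
E
```

```text
bot hi 0 [ 0.35  0.22 -0.9   1.47  0.17  1.53 -0.66]
bot hi 3.1 [ 0.54  0.31 -1.18  1.47  0.29  1.55  2.4 ]
bot hi 1.6 [ 0.45  0.26 -1.04  1.47  0.22  1.54  0.87]
bot hi -1.6 [ 0.16  0.18 -0.66  1.48  0.11  1.52 -2.18]
bot 0 [ 0.57  0.6  -1.28  1.76  0.61  1.25 -0.98]
bot 3.1 [ 0.52  0.53 -1.18  1.76  0.52  1.21  2.23]
bot 1.6 [ 0.57  0.59 -1.26  1.76  0.59  1.24  0.6 ]
bot -1.6 [ 0.43  0.45 -1.03  1.76  0.41  1.17 -2.41]
park hi 0 [ 0.66 -0.15 -0.77  1.74 -0.11  1.51 -0.21]
park hi 3.1 [-1.22 -0.28  0.83  1.79  0.2   1.54  2.62]
park hi 1.6 [ 0.89 -0.19 -0.95  1.74 -0.15  1.51  1.41]
park hi -1.6 [ 0.47 -0.14 -0.61  1.75 -0.08  1.51 -1.81]
park 0 [ 0.87  0.08 -1.1   2.05  0.08  1.05 -0.39]
park 3.1 None
park 1.6 [ 0.85  0.08 -1.08  2.05  0.08  1.05  1.19]
park -1.6 [ 0.86  0.08 -1.09  2.05  0.08  1.05 -1.96]
cast hi 0 [-0.09  0.26 -0.34  1.36  0.09  1.53 -0.54]
cast hi 3.1 [ 0.47  0.46 -1.18  1.34  0.43  1.61  2.37]
cast hi 1.6 [-0.12  0.26 -0.31  1.37  0.08  1.53  1.04]
cast hi -1.6 [-0.06  0.26 -0.38  1.36  0.1   1.53 -2.12]
cast 0 [ 0.32  0.63 -0.89  1.71  0.55  1.07 -0.86]
cast 3.1 [ 0.49  0.82 -1.18  1.7   0.81  1.2   2.12]
cast 1.6 [ 0.33  0.64 -0.91  1.71  0.57  1.08  0.69]
cast -1.6 [ 0.22  0.57 -0.75  1.71  0.44  1.04 -2.37]
pan hi 0 [ 0.98  0.24 -0.44  1.55  0.1   1.37  0.35]
pan hi 3.1 [-0.25  0.33  1.07  1.6  -0.29  1.39 -2.47]
pan hi 1.6 [ 1.09  0.26 -0.58  1.55  0.14  1.38  1.89]
pan hi -1.6 [ 0.83  0.22 -0.27  1.56  0.06  1.37 -1.19]
pan 0 [ 0.97  0.45 -0.44  1.78  0.23  0.96  0.26]
pan 3.1 [-0.21  0.66  1.07  1.82 -0.66  1.06 -2.21]
pan 1.6 [ 1.07  0.48 -0.57  1.78  0.3   0.98  1.77]
pan -1.6 [ 0.81  0.42 -0.25  1.79  0.12  0.95 -1.24]
```

```bash
python3 - <<'E'
from h import *
def st(t): s=read_state();print(t,round(s["time"],1),np.round(s["ee_pos"],4),np.round(s["contact_force"],1),round(s["finger_gap"],3),round(s["grasp_force"],1))
o=down(ra)
move_to((.536,.206,.30),o); st("hi")
print(movel((.536,.206,.117),rate=.12,stop_force=8)); st("down")
gripper_close(15); st("grip")
movel((.536,.206,.30),rate=.12); st("lift")
save("lift.png",read_camera("scene")["pixels"][120:320,130:330],3)
E
```

```text
hi 5.0 [0.5365 0.2049 0.2998] [-0.1 -0.7 -0.4] 1.0 0.0
False
down 6.7 [0.5365 0.2063 0.1177] [ 0.1 -0.2 -0.2] 1.0 0.0
grip 7.7 [0.5359 0.206  0.1169] [-0.4  0.9 -1. ] 0.306 13.5
lift 9.3 [0.5357 0.2058 0.2992] [-1.1 -0.5 -1.9] 0.311 13.4
```

View pics/lift.png

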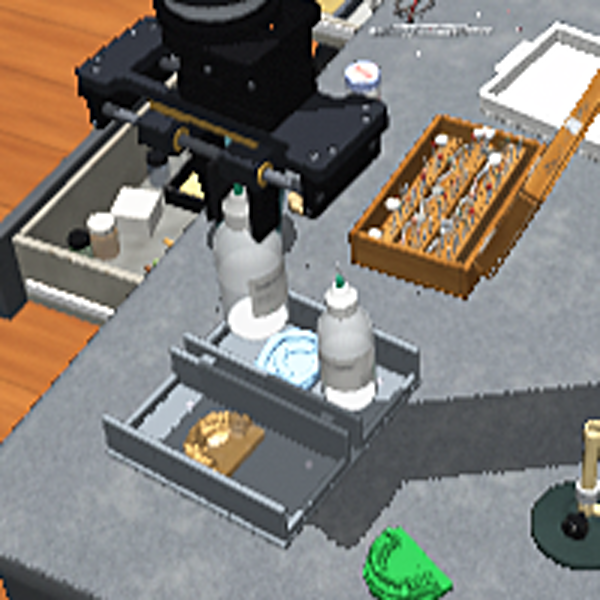

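The bottle is held upright by the neck at about (240,270), and the cast is in clear view at (225,440). Next I'll park the bottle and measure the cast again.

```bash
python3 - <<'E'
from h import *
def st(t): s=read_state();print(t,round(s["time"],1),np.round(s["ee_pos"],4),np.round(s["contact_force"],1),round(s["finger_gap"],3),round(s["grasp_force"],1))
o=down(ra)
movel((.445,.07,.30),rate=.15); st("parkhi")
movel((.445,.07,.125),rate=.12)
print(movel((.445,.07,.106),rate=.03,stop_force=3)); st("park")
ungrasp(); hold(.2); movel((.445,.07,.28),rate=.15); st("free")
p=read_camera("scene"); W=cloud(p)
for q in(p,):
  for d in trace(q,"cast")[:3]:
    Q=W[d["pixels"]];Q=Q[np.isfinite(Q[:,2])&(Q[:,2]>.009)];print(round(d["score"],2),rect(Q),np.percentile(Q[:,2],[2,98]).round(3))
  print([(d["location"],d["score"]) for d in spot_point(q,"cast")])
  print([(np.round(d["location"],3),d["score"]) for d in spot_point(q,"bottle_left")])
t=read_camera("top");W=cloud(t)
for d in trace(t,"cast")[:3]:
    Q=W[d["pixels"]];Q=Q[np.isfinite(Q[:,2])];print("top",round(d["score"],2),rect(Q))
E
```

```text
parkhi 10.6 [0.4452 0.0709 0.3   ] [-0.8 -0.5 -2.2] 0.308 13.4
True
park 12.7 [0.4453 0.0701 0.1107] [0.3 0.1 3.4] 0.307 14.4
free 15.4 [0.4445 0.0699 0.2791] [-0.6 -0.7 -1. ] 1.003 0.0
0.73 (array([409.6, 242.5]), array([49.1, 64.8]), 62.23) [0.009 0.026]
0.68 (array([589.8, 198.5]), array([54.4, 45.5]), 84.77) [0.013 0.032]
[([0.5896, 0.1976, 0.0083], 0.69), ([0.4145, 0.2438, 0.0045], 0.6)]
[(array([ 0.442,  0.064, -0.004]), 0.78), (array([0.588, 0.199, 0.004]), 0.63)]
top 0.64 (array([ 692.9, -266.4]), array([34. , 34.7]), 53.16)
```

```bash
python3 - <<'E'
from h import *
def st(t): s=read_state();print(t,round(s["time"],1),np.round(s["ee_pos"],4),np.round(s["contact_force"],1),round(s["finger_gap"],3),round(s["grasp_force"],1))
o=down(ra);x,y=.591,.198
move_to((x,y,.25),o)
movel((x,y,.06),rate=.15)
print(movel((x,y,.0255),rate=.04,stop_force=6)); st("down")
gripper_close(20); st("grip")
movel((x,y,.06),rate=.06); movel((x,y,.25),rate=.15); st("lift")
save("castlift.png",read_camera("scene")["pixels"][120:320,130:330],3)
E
```

```text
False
down 18.9 [0.5912 0.1982 0.0258] [-0.7  0.6 -0.4] 0.999 0.0
grip 19.7 [0.591  0.198  0.0255] [ 0.   0.5 -0.5] 0.574 20.0
lift 21.8 [0.5906 0.1976 0.2489] [-0.3  0.  -0.4] 0.575 20.0
```

View pics/castlift.png

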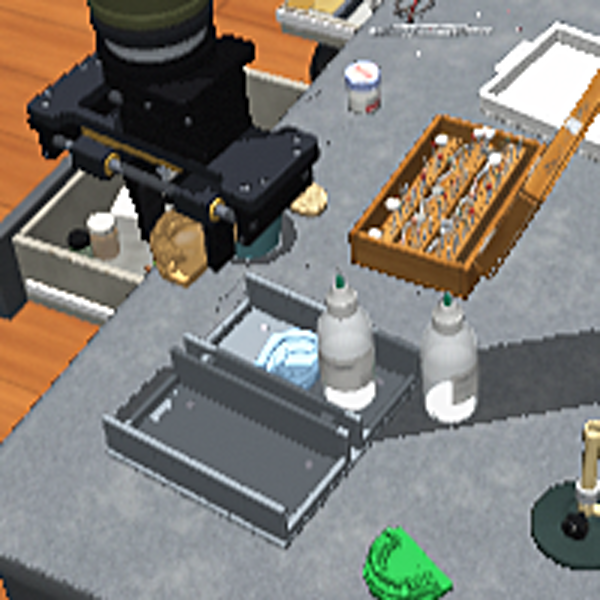

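The cast is off the rack at about (180,245), but it seems to have rolled about the grip axis. I'll measure the tilt.

```bash
python3 - <<'E'
from h import *
p=read_camera("scene");W=cloud(p);px=p["pixels"].astype(int)
X,Y,Z=W[...,0],W[...,1],W[...,2]
m=(abs(X-.591)<.045)&(abs(Y-.198)<.06)&(Z>.17)&(Z<.29)&(px[...,0]-px[...,2]>35)
Q=W[m]-read_state()["ee_pos"];print(len(Q))
a=ra;L=np.c_[Q[:,0]*np.cos(a)+Q[:,1]*np.sin(a),-Q[:,0]*np.sin(a)+Q[:,1]*np.cos(a),Q[:,2]]*1000
print(np.percentile(L,[1,50,99],axis=0).round())
r=cv2.minAreaRect(L[:,1:].astype(np.float32));print("yz rect",r)
for yb in range(-40,45,10):
    k=(L[:,1]>=yb)&(L[:,1]<yb+10)
    if k.sum():print(yb,k.sum(),np.percentile(L[k,2],[5,50,95]).round())
v,u=np.nonzero(m);save("castcrop.png",p["pixels"][v.min()-15:v.max()+15,u.min()-20:u.max()+20],8)
E
```

```text
370
[[-24. -22. -18.]
 [ -3.  15.  -8.]
 [ 19.  35.   7.]]
yz rect ((9.019659042358398, 2.3103294372558594), (56.99809265136719, 60.34688186645508), 69.46049499511719)
-30 5 [-16. -10.  -8.]
-20 13 [-10.  -5.  -2.]
-10 61 [-10.  -7.   4.]
0 70 [-11.  -8.   5.]
10 68 [-14.  -8.   6.]
20 94 [-15.  -3.   4.]
30 59 [-18. -10.  -2.]
```

View pics/castcrop.png

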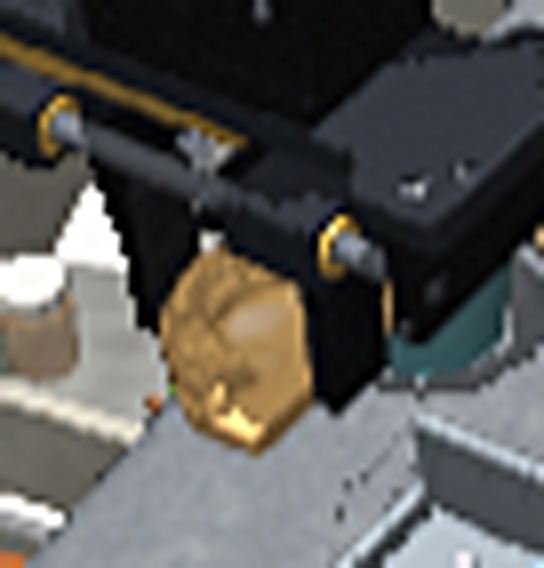

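The heights across the cast's width match (bottom at about TCP −18 mm, teeth +6 mm), so it hangs level and the apparent roll is only perspective. On to the pan.

```bash
python3 - <<'E'
from h import *
def st(t): s=read_state();print(t,round(s["time"],1),np.round(s["ee_pos"],4),np.round(s["contact_force"],1),round(s["finger_gap"],3),round(s["grasp_force"],1))
o=down(pa);x,y=.478,-.362
move_to((x,y,.25),o); st("hi")
movel((x,y,.04),rate=.15); st("near")
print(movel((x,y,.0205),rate=.02,stop_force=2)); st("set")
ungrasp(); hold(.2); movel((x,y,.10),rate=.08); movel((x,y,.30),rate=.2); st("up")
move_to((.445,.07,.28),down(ra)); st("bottle hi")
t=read_camera("top");W=cloud(t);save("pan.png",np.hstack([t["pixels"][170:280,320:430],t["pixels"][140:250,120:230]]),3)
X,Y,Z=W[...,0],W[...,1],W[...,2];px=t["pixels"].astype(int)
m=(abs(X-.478)<.08)&(abs(Y+.362)<.07)&(px[...,0]-px[...,2]>35)
print("cast",rect(W[m]),np.percentile(Z[m],[2,50,98]).round(3))
s=read_camera("scene");W=cloud(s)
for d in trace(s,"bottle_left")[:3]:
    Q=W[d["pixels"]];B=Q[(Q[:,2]>.095)&(Q[:,2]<.118)];C=Q[(Q[:,2]>.015)&(Q[:,2]<.07)]
    for B in(C,B):
        if len(B)<5: continue
        A=np.c_[2*B[:,:2],np.ones(len(B))];k=np.linalg.lstsq(A,(B[:,:2]**2).sum(1),rcond=None)[0];print(round(d["score"],2),k[:2].round(4),np.sqrt(k[2]+k[0]**2+k[1]**2).round(4))
E
```

```text
hi 24.0 [ 0.479  -0.3604  0.2502] [-0.5 -0.2 -0.6] 0.571 20.0
near 25.5 [ 0.4787 -0.3624  0.041 ] [ 0.5  0.1 -1. ] 0.576 20.0
True
set 26.3 [ 0.4778 -0.3619  0.0234] [-1.3  0.5  4.3] 0.571 20.0
up 29.7 [ 0.4774 -0.3618  0.2987] [-0.3 -0.4  0.1] 1.0 0.0
bottle hi 31.3 [0.4455 0.0686 0.2801] [ 0.1 -0.1  0.4] 1.001 0.0
cast (array([ 478.5, -359.5]), array([62.4, 48.6]), 79.82) [0.009 0.016 0.029]
0.58 [0.4477 0.0685] 0.0245
0.58 [0.4467 0.0739] 0.0103
```

View pics/pan.png

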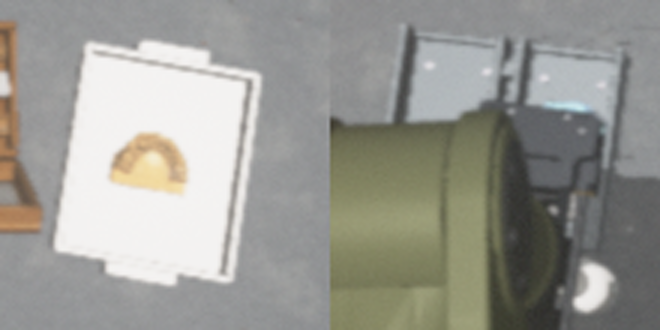

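The cast sits flat, teeth up, in the middle of the pan at about (148,163). Now the bottle goes back.

```bash
python3 - <<'E'
from h import *
def st(t): s=read_state();print(t,round(s["time"],1),np.round(s["ee_pos"],4),np.round(s["contact_force"],1),round(s["finger_gap"],3),round(s["grasp_force"],1))
movel((.4455,.07,.28)); print(movel((.4455,.07,.1107),rate=.12,stop_force=8)); gripper_close(15); st("grip")
movel((.4455,.07,.30),rate=.12); st("lift")
x,y=.536,.2055
movel((x,y,.30),rate=.15); movel((x,y,.128),rate=.12)
print(movel((x,y,.111),rate=.025,stop_force=2.5)); st("set")
ungrasp(); hold(.3); movel((x,y,.30),rate=.12); st("up")
move_to((.45,-.15,.35),down(ra)); st("away")
s=read_camera("scene");t=read_camera("top")
save("end.png",np.hstack([s["pixels"][190:310,150:280],t["pixels"][120:240,120:250]]),3)
for n,p in(("s",s),("t",t)):
  W=cloud(p)
  for l in("bottle_left","mould","cup","jar"):
    print(n,l,[(np.round(d["location"],3).tolist(),round(d["score"],2)) for d in spot_point(p,l)][:2])
  for d in trace(p,"bottle_left")[:2]:
    Q=W[d["pixels"]]
    for lo,hi in((.02,.07),(.1,.122)):
        B=Q[(Q[:,2]>lo)&(Q[:,2]<hi)]
        if len(B)<8: continue
        A=np.c_[2*B[:,:2],np.ones(len(B))];k=np.linalg.lstsq(A,(B[:,:2]**2).sum(1),rcond=None)[0];print(" ",round(d["score"],2),lo,k[:2].round(4))
E
```

```text
False
grip 34.2 [0.4454 0.07   0.1106] [ 0.2 -0.1 -1.4] 0.309 13.5
lift 36.0 [0.4451 0.07   0.2993] [ 0.1 -0.3 -2.2] 0.31 13.4
True
set 39.3 [0.5364 0.2058 0.1165] [-0.1 -0.1  3.8] 0.311 14.5
up 42.4 [0.5357 0.2053 0.2993] [-0.1 -0.   0. ] 1.001 0.0
away 43.8 [ 0.4505 -0.1488  0.3499] [-0.3  0.   0.2] 1.002 0.0
s bottle_left [([0.532, 0.199, 0.003], 0.8), ([0.565, 0.097, 0.007], 0.59)]
s mould [([0.581, 0.094, 0.007], 0.78)]
s cup [([0.696, -0.037, -0.002], 0.59)]
s jar [([0.692, -0.268, 0.001], 0.67)]
t bottle_left [([0.533, 0.203, 0.006], 0.59), ([0.697, -0.04, 0.001], 0.49)]
t mould [([0.576, 0.096, 0.01], 0.79)]
t cup [([0.695, -0.042, -0.003], 0.66)]
t jar []
  0.72 0.02 [0.536 0.204]
  0.72 0.1 [0.5365 0.2063]
```

View pics/end.png

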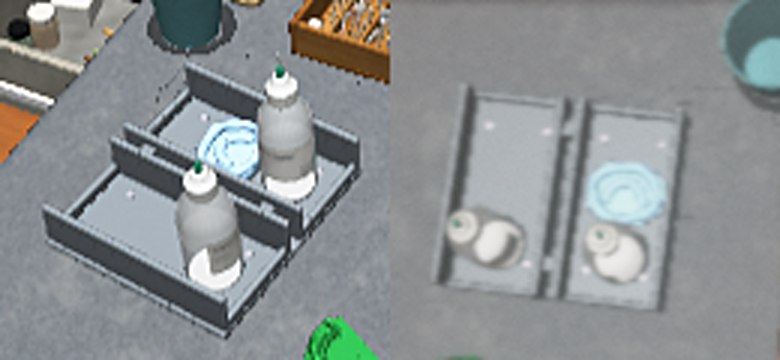

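The bottle stands upright back at the front of the left lane, at about (208,225) and (487,240). The other bottle, mould, cup and jar are where they were.

```bash
python3 -c "
from station import *
print(hand_in())"
```

```text
the job is handed in; nothing more can be done
None
```

I handed the job in at about 44 s: the cast is teeth up and flat near the middle of the pan, the left bottle is back upright at the front of its lane, and nothing else moved.

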